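# Hold a vacuum on a stoppered bottle with the hand leak tester

## Robot

A 6-joint arm with a two-finger parallel gripper is mounted at the origin on the work surface. World frame = base frame: x ahead of the robot, y to its left, z up, the work surface at z = 0. Lengths are in m, angles in rad, forces in N, time in s.
With the tool pointing down it reaches from about 0.375 to 0.975 m from the base axis. Payload 3.8 kg.
Tool frame: the origin (TCP) lies between the finger pads; the fingertips stand 17 mm ahead of it and the grasp point (between the pads) lies 2 mm behind it (ctrl.tips_ahead is the distance from the TCP to the fingertips, in m); z points along the fingers, y is the direction in which the jaws open and shut (so a half turn about z gives the same grasp; the last joint's range is limited). The gripper opens to 85 mm and grips with 20 to 120 N. Pads are 22 mm wide; open, the fingers measure 114 mm over their backs; the gripper's body (76 mm by 85 mm) begins 54 mm behind the grasp point. The pads swing forward as they close: fully open they stand 13 mm farther back than shut.
Start: joints at [1.185, 0.264, 1.604, -0, 1.274, -0.037], TCP at [0.231, 0.634, 0.248] pointing down, gripper open.
Joint ranges: [-2.63, 2.63], [-0.94, 2.18], [0.31, 2.57], [-1.31, 4.45], [0, 2.66], [-2.55, 2.55]. Speed limits (rad/s): [2.57, 2.57, 3.14, 3.14, 3.14, 3.14].

## Interface

Orientations are given as a rotation vector (axis times angle).
In Python, from station import monitor, imaging, job, ctrl gives the robot as it stands. The module is installed in compiled form; this text tells all that it offers.
- The arm moves only by the tool step_arm, never from a script. Its argument "moves" is a list of rows, each a list of 3 entries, a list of its own where there are three numbers: the shift along the tool's x, y, z in cm, then the turn, a rotation vector about the tool's x, y, z in degrees, then the opening, from 0 (shut) to 1 (fully open). A call has 1 to 8 rows; each row shifts and turns the pose as measured when the row begins, along the tool's axes as they then stand; what a row does not reach is not made up. A row lasts 1/8 s, in which the tool goes at most 62.5 mm and 10.7 degrees, less where a joint would pass 70% of its speed; a pose out of reach is approached as far as the arm can. A call is refused whole if a number of a shift passes 6.25 or a number of a turn 10.7, either way. A call with a gripper value outside its range is refused whole. The fingers move at their own pace and stop on an object; "newtons" is the grip in N (left out, the last holds). Time passes only in rows, so rows that do not move let the fingers close. It gives the time, the measured TCP pose, the force and the opening at its end, in the units of the state.
- monitor.get_state(): the state, without advancing time (a new reading comes with each control period).
- imaging.get_image(name): name is "side" or "top"; returns a dict with "image" (420x560x3 uint8, red, green, blue), "depth" (420x560 float32, m along the optical axis (not along the pixel's ray), 0 where there is no reading), "K" (3x3 intrinsics, pixels), "dist" ([k1, k2, p1, p2, k3] as OpenCV has them; the pictures are not rectified), "extrinsics" (4x4, takes a point from camera to world coordinates). Camera axes: x right, y down, z forward; pixel columns grow to the right and rows downward; lengths in m; the calibration is good to about 2 mm. A picture is of the moment at which its call begins.
- job.close_job(): hands the job in, once; it reports no verdict.
The state is a dict: "t": time; "joints": joint angles; "joint_vel": joint speeds; "tau": joint torques, N m; "tool_pos": TCP position; "tcp_rot": TCP orientation; "wrist_force": force on the tool from outside, world axes, zero at the start; "ft_torque": the same for the moment, N m; "grip_width": finger opening in m.
Only numpy, scipy, OpenCV 4.12 (cv2) and the standard library are available. Lean on these libraries where they do the work, as an engineer would, in place of code of your own. Each camera call takes 0.05 s, during which the arm holds its last target.

## Task

Leak-check the stoppered bottle on the hand vacuum tester: with the piston handle still home, press the vent cap on the valve block fully down for a moment to clear the line, and let it spring back up. Then take hold of the cross-bar handle, draw it out until its pointer stands level with the index clip on the rail, and finish there, still holding the handle out on the mark against its return pull. Keep off the vent cap once you draw, and leave the loose bottle, jug and beaker standing where they are.

Things in the scene. Friction and masses are not known exactly. Their poses are not given: they have to be found in the camera images.
- tester: Hand vacuum tester, bolted down: wooden base board 500 x 156 x 12 mm, barrel 40 mm dia., axis 75 mm high. Origin on the bench under the barrel; x runs along the barrel from handle to bottle, z up; the handle is drawn along -x. mm: gland nut front x -40 (lip -46), valve block and vent x 105, gauge 62 dia. at y -68 beside it, upright pipe x 204, 200 high, bottle x 255; rail on the -y side, y -84.
- handle: Piston rod with T handle: black bar 16 mm dia., 110 mm long along y, 75 mm above the bench. Origin at the bar's middle, axes as the tester's. The 10 mm rod runs back (+x) from the middle (hub 20 mm dia.), so grip one half, pinching front and back from above. Home at tester x -100 mm; slides out 90 mm along -x. Return pull 4 N at home, 12 N at 70 mm out; it snaps home if let go.
- grip (a point): Middle of the bar's free half (tester +y side, away from the rail), on the bar's centre line, 34 mm from the rod. Home, 54 mm from bar centre to the barrel's lip.
- pointer (a point): Tip of the steel cone on the bar's other end (tester -y side), 71 mm from the rod, on the bar's centre line: the pointer read against the index clip.
- index (a point): Middle of the face of the brass index clip that the pointer passes, 4 mm beside its path. Clip 10 mm wide along the rail, standing 20 mm above it, screwed tight on a flat steel rail (14 mm wide, top 64 mm above the bench), 35 to 70 mm out from the pointer's home place; it blocks nothing. The pointer is level with it when both have the same tester x.
- vent_top (a point): Centre of the top of the vent cap, a round knurled steel cap 26 mm dia. on the valve block, its top 134 mm above the bench when up. It is pressed straight down.
- vent (a joint): Travel of the vent cap in m: 0 up (shut), 0.008 fully down. Sprung: 2 N to start, 6 N fully down; it comes back up when let go.
- sample_bottle: Loose corked amber bottle, 54 mm dia., 115 mm high, origin under its centre. Leave alone.
- jug: Loose stainless jug with a side handle, 84 mm dia., 100 mm high, origin under its centre. Leave alone.
- beaker: Loose glass beaker, 66 mm dia., 85 mm high, origin under its centre. Leave alone.

How it is judged:
On the way, in this order (a step that is already met when the one before it is completed fails the run):
1. the vent cap is pressed fully down (over 6.5 of its 8 mm) for 0.2 s with the handle home (value of joint vent above 0.0065 m and x of handle in the frame of tester above -0.104 m), for 0.2 s.
2. the vent cap is back up and the fingers hold the handle out with its pointer level with the index clip (within 5 mm) for 0.5 s (value of joint vent below 0.0015 m and contact force between the fingers and handle above 3 N and x of pointer in the frame of index between -0.005 and 0.005 m), for 0.5 s.
At the end, for the whole second after the job is handed in: The fingers hold the handle still (over 3 N of contact) with its pointer within 5 mm of the middle of the index clip along the rail, the vent cap is up (within 1.5 mm), and the loose bottle, jug and beaker stand upright within 30 mm of where they were (all of step 2 and linear speed of handle below 0.01 m/s and distance of each of sample_bottle, jug, beaker from where it was at the start of the episode below 0.03 m and angle between each of sample_bottle, jug, beaker's own z axis and vertical below 0.2 rad); the arm keeps its last pose, push and grip.
It fails at once if the vent is opened while the handle is drawn out (value of joint vent above 0.003 m and x of handle in the frame of tester below -0.115 m).
It fails at once if a loose vessel is shifted or tipped (distance of any of sample_bottle, jug, beaker from where it was at the start of the episode above 0.03 m or angle between any of sample_bottle, jug, beaker's own z axis and vertical above 0.4 rad).
It also fails if it takes over 48 s, if anything falls off the work surface, if the arm or the gripper's body presses on something with over 40 N, if the wrist force passes 120 N, or if a joint passes its speed limit or range.

## Working session

There is one attempt and no reset: what is moved stays moved. The work goes in short steps, Python scripts to look and compute and a tool call to move; the robot and the scene stay as the last step left them, time stands still between calls to the robot, and variables do not carry over. Pictures are saved under pics/ and viewed, and the job is handed in when it is done.

Besides the shell and the picture viewer there is one more tool, called as name(argument=value, ...) on one line, values as JSON. step_arm: Moves the arm, as the interface text tells. Its arguments: {"type":"object","properties":{"moves":{"type":"array","items":{"type":"array"}},"newtons":{"type":"number"}},"required":["moves"]}

```bash
mkdir -p pics; cat > h.py <<'E'
import numpy as np,cv2
from station import monitor,imaging,job,ctrl
def snap(n,tag):
    d=imaging.get_image(n); cv2.imwrite(f'pics/{tag}.png',d['image'][:,:,::-1]); np.savez(f'pics/{tag}.npz',**d); return d
def ld(tag): return dict(np.load(f'pics/{tag}.npz'))
def ray(d,uv):
    p=cv2.undistortPoints(np.array([[uv]],float),d['K'],d['dist'])[0,0]
    E=d['extrinsics']; v=E[:3,:3]@np.array([p[0],p[1],1]); return E[:3,3],v
def onz(d,uv,z):
    o,v=ray(d,uv); return o+v*(z-o[2])/v[2]
def dep(d,uv):
    o,v=ray(d,uv); return o+v*float(d['depth'][int(round(uv[1])),int(round(uv[0]))])
def tri(d1,a,d2,b):
    o1,v1=ray(d1,a);o2,v2=ray(d2,b)
    s=np.linalg.lstsq(np.c_[v1,-v2],o2-o1,rcond=None)[0]
    p=o1+s[0]*v1;q=o2+s[1]*v2; return (p+q)/2,np.linalg.norm(p-q)
def proj(d,P):
    Ei=np.linalg.inv(d['extrinsics']); r=cv2.Rodrigues(Ei[:3,:3])[0]
    return cv2.projectPoints(np.array(P,float).reshape(-1,1,3),r,Ei[:3,3],d['K'],d['dist'])[0][:,0]
E
python3 - <<'E'
from h import *
for n in('side','top'):
    d=snap(n,n+'0'); print(n,d['K'].tolist(),d['dist'],d['extrinsics'].round(3).tolist())
print(monitor.get_state(),ctrl.tips_ahead)
E
```

```text
side [[471.2855400076535, 0.0, 274.2754435169355], [0.0, 471.2855400076535, 208.94531153296148], [0.0, 0.0, 1.0]] [0.02859602 0.         0.         0.         0.        ] [[0.953, -0.186, 0.239, 0.409], [-0.303, -0.613, 0.729, -0.71], [0.011, -0.768, -0.641, 0.693], [0.0, 0.0, 0.0, 1.0]]
top [[387.5987327096409, 0.0, 279.904985732728], [0.0, 387.5987327096409, 208.5550706413658], [0.0, 0.0, 1.0]] [-0.04353902  0.          0.          0.          0.        ] [[-0.091, -0.974, 0.21, 0.48], [-0.996, 0.088, -0.021, -0.047], [0.002, -0.211, -0.978, 0.855], [0.0, 0.0, 0.0, 1.0]]
{'t': 0.1, 'joints': array([ 1.18511517e+00,  2.64650494e-01,  1.60526125e+00,  9.09819745e-07,
        1.27370718e+00, -3.68888357e-02]), 'joint_vel': array([ 0.00117356, -0.00150302, -0.00366939, -0.0002279 , -0.00051939,
        0.00126655]), 'tau': array([ 7.38918952e-04, -5.16702104e+01, -3.68588734e+01,  5.81764448e-05,
        6.28051115e-03, -3.03084926e-05]), 'tool_pos': array([0.23044407, 0.63376558, 0.24709204]), 'tcp_rot': array([-0.54503497, -3.09351846,  0.00311138]), 'wrist_force': array([-0.80703725,  0.41382628,  0.10922229]), 'ft_torque': array([ 0.00217903,  0.0118619 , -0.02103879]), 'grip_width': 0.08500380272944652} 0.017
```

View pics/side0.png

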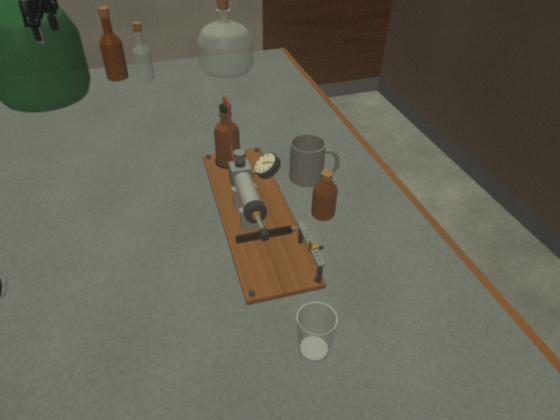

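View pics/top0.png

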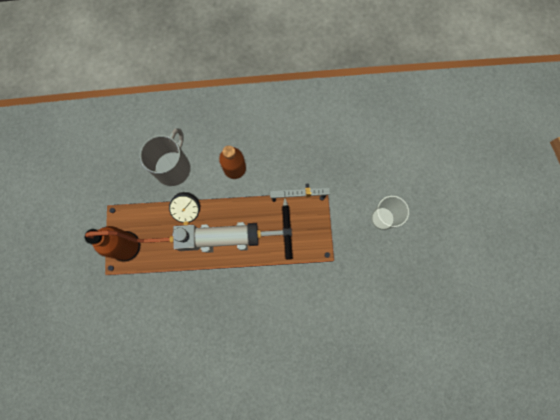

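The top view shows the tester with the bottle at the left (+y world) and the handle at col ~288, drawn toward the right. The vent is at about (182,235), the clip at about (309,190). I'll zoom in.

```bash
python3 - <<'E'
from h import *
a=ld('top0')['image'][170:270,150:350,::-1]; cv2.imwrite('pics/topz.png',cv2.resize(a,None,fx=4,fy=4,interpolation=cv2.INTER_CUBIC))
a=ld('side0')['image'][140:300,200:360,::-1]; cv2.imwrite('pics/sidez.png',cv2.resize(a,None,fx=3.75,fy=3.75,interpolation=cv2.INTER_CUBIC))
E
```

```text
(no output)
```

View pics/topz.png

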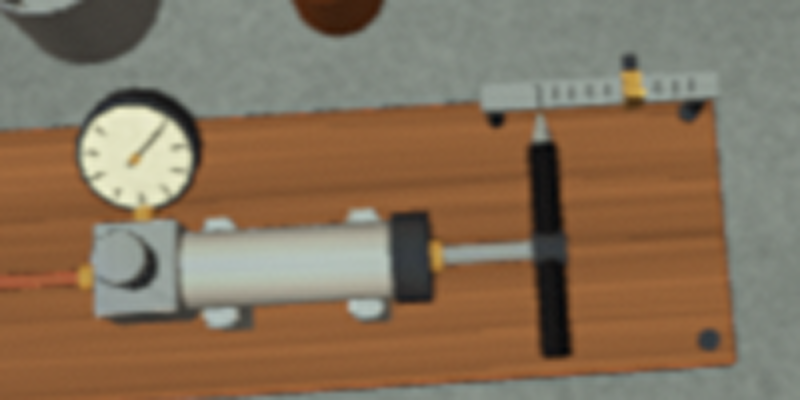

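View pics/sidez.png

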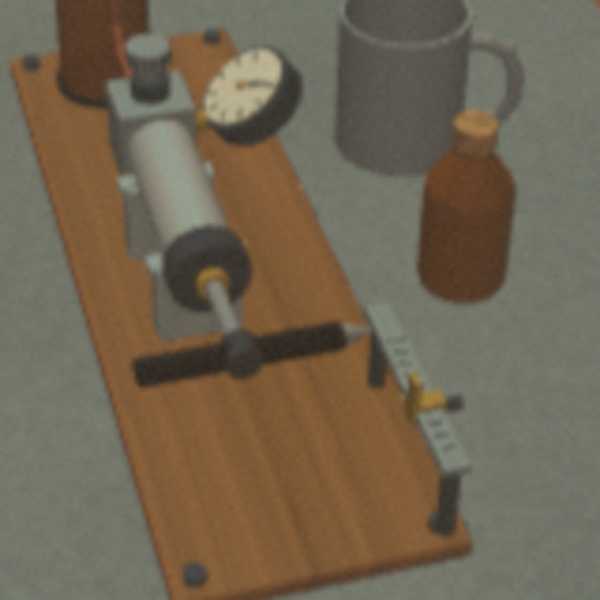

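```bash
python3 - <<'E'
from h import *
t=ld('top0');s=ld('side0')
T=lambda x,y:(150+(x+.5)/4-.5,170+(y+.5)/4-.5); S=lambda x,y:(200+(x+.5)/3.75-.5,140+(y+.5)/3.75-.5)
pts={'vent':((122,258),(148,47)),'freeend':((556,355),(139,373)),'hub':((549,248),(241,354)),'tip':((541,113),(368,330)),'nut':((437,256),(211,282)),
'clipscrew':((629,62),(455,403)),'railfar':((482,97),(380,308)),'railnear':((717,86),(456,466))}
for k,(a,b) in pts.items():
    p,e=tri(t,T(*a),s,S(*b)); print(k,p.round(4),'gap',round(e,4),'topdep',dep(t,T(*a)).round(4),'sidedep',dep(s,S(*b)).round(4))
for nm,d,f in(('top',t,T),('side',s,S)):
    hsv=cv2.cvtColor(d['image'],cv2.COLOR_RGB2HSV)
    m=((hsv[...,0]>17)&(hsv[...,0]<32)&(hsv[...,1]>120)&(hsv[...,2]>80)).astype(np.uint8)
    n,l,st,c=cv2.connectedComponentsWithStats(m)
    for i in range(1,n):
        if st[i,4]>3: print(nm,st[i],c[i].round(2),dep(d,c[i]).round(4))
# board axis
for a,b in (((0,130),(700,100)),): print('edge',onz(t,T(*a),.012),onz(t,T(*b),.012))
print('bolts',[onz(t,u,.015).round(4) for u in((112,210.5),(110.5,268),(326.8,254.8))])
E
```

```text
vent [0.6022 0.1288 0.1351] gap 0.0005 topdep [0.6024 0.1294 0.1325] sidedep [0.6028 0.1302 0.1342]
freeend [ 0.5439 -0.0718  0.0759] gap 0.0008 topdep [ 0.5431 -0.0716  0.0799] sidedep [ 0.5429 -0.0782  0.0821]
hub [ 0.5976 -0.0733  0.0759] gap 0.0001 topdep [ 0.5966 -0.0731  0.0828] sidedep [ 0.5955 -0.0804  0.0828]
tip [ 0.6669 -0.0757  0.0766] gap 0.0023 topdep [ 0.6841 -0.0783  0.0106] sidedep [ 0.6657 -0.0757  0.0765]
nut [ 0.5981 -0.0164  0.0777] gap 0.0006 topdep [ 0.5976 -0.0167  0.0835] sidedep [ 0.5965 -0.0215  0.0822]
clipscrew [ 0.6953 -0.1255  0.0618] gap 0.0002 topdep [ 0.6946 -0.1253  0.0641] sidedep [ 0.6937 -0.1291  0.0657]
railfar [ 0.6834 -0.0463  0.0622] gap 0.0008 topdep [ 0.6827 -0.0462  0.0636] sidedep [ 0.6818 -0.0513  0.067 ]
railnear [ 0.6773 -0.17    0.0659] gap 0.0008 topdep [ 0.6936 -0.1803 -0.0008] sidedep [ 0.6787 -0.1678  0.0634]
top [306 188   5   7  29] [307.72 191.  ] [ 0.6801 -0.1252  0.0699]
top [183 222   5   3  11] [185.   222.91] [0.634  0.132  0.0774]
top [257 231   4   6  17] [258.24 233.41] [ 0.5979 -0.0155  0.0846]
top [170 237   3   5  13] [171.   238.69] [0.6034 0.1606 0.0817]
side [252 169   3   5   9] [253.   170.78] [0.6315 0.1251 0.0829]
side [252 211   9   6  24] [255.92 213.  ] [ 0.5968 -0.0208  0.0863]
side [309 240  10  10  42] [312.62 245.6 ] [ 0.678  -0.1251  0.0704]
edge [0.70145101 0.22466094 0.012     ] [ 0.68315852 -0.16785776  0.012     ]
bolts [array([0.6891, 0.3086, 0.015 ]), array([0.5618, 0.3122, 0.015 ]), array([ 0.5486, -0.1567,  0.015 ])]
```

```bash
cat >> h.py <<'E'
from scipy.spatial.transform import Rotation as R
YAW=np.radians(1.9)
XT=np.array([np.sin(YAW),np.cos(YAW),0]); YT=np.array([-np.cos(YAW),np.sin(YAW),0])
HUB=np.array([.5978,-.0735,.0755]); GRIP=HUB+.034*YT
def go(P):
    s=monitor.get_state(); r=R.from_rotvec(s['tcp_rot'])
    y=XT; z=np.array([0,0,-1.]); G=R.from_matrix(np.c_[np.cross(y,z),y,z])
    print('t',round(s['t'],2),'pos',s['tool_pos'].round(4),'F',s['wrist_force'].round(1),'w',round(s['grip_width'],4))
    print('d_tool cm',(r.inv().apply(np.array(P)-s['tool_pos'])*100).round(2),'rot deg',np.degrees((r.inv()*G).as_rotvec()).round(2),'d after rot',(G.inv().apply(np.array(P)-s['tool_pos'])*100).round(2))
E
python3 - <<'E'
from h import *
go([.602,.129,.2]); print(GRIP)
E
```

```text
t 0.1 pos [0.2304 0.6338 0.2471] F [-0.8  0.4  0.1] w 0.085
d_tool cm [-52.17 -34.73   4.78] rot deg [ -0.11  -0.02 -18.08] d after rot [-38.81 -49.22   4.71]
[ 0.56381869 -0.07237272  0.0755    ]
```

step_arm(moves=[[[0, 0, 0], [0, 0, -9], 0.5], [[0, 0, 0], [0, 0, -9], 0]], newtons=40)

```text
t: 0.35
tool_pos: [0.2301, 0.6329, 0.2454]
tcp_rot: [-0.04, -3.14, 0.007]
wrist_force: [-0.2, -0.2, -0.4]
grip_width: 0.0515
```

```bash
python3 -c "
from h import *
go([.602,.129,.2])"
```

```text
t 0.35 pos [0.2301 0.6329 0.2454] F [-0.2 -0.2 -0.4] w 0.0515
d_tool cm [-38.46 -49.41   4.7 ] rot deg [-0.26 -0.1   0.44] d after rot [-38.84 -49.13   4.54]
```

step_arm(moves=[[[-2, -5, 0], [0, 0, 0], 0], [[-2, -5, 0], [0, 0, 0], 0], [[-3, -5, 0], [0, 0, 0], 0], [[-3, -5, 0], [0, 0, 0], 0], [[-4, -5, 0], [0, 0, 0], 0], [[-4, -5, 0], [0, 0, 0], 0], [[-4, -5, 0], [0, 0, 0], 0], [[-4, -5, 0], [0, 0, 0], 0]])

```text
t: 1.35
tool_pos: [0.476, 0.2281, 0.2424]
tcp_rot: [-0.023, -3.137, 0.013]
wrist_force: [0.3, 1.0, 0.1]
grip_width: -0.0001
```

```bash
python3 -c "
from h import *
go([.602,.129,.17])"
```

```text
t 1.35 pos [0.476  0.2281 0.2424] F [0.3 1.  0.1] w -0.0001
d_tool cm [-12.78  -9.66   7.27] rot deg [-0.47 -0.24  1.06] d after rot [-12.93  -9.48   7.24]
```

step_arm(moves=[[[-3, -4, 0], [0, 0, 1], 0], [[-4, -3, 0], [0, 0, 0], 0], [[-4, -2, 0], [0, 0, 0], 0], [[-2, -1, 2], [0, 0, 0], 0], [[0, 0, 2], [0, 0, 0], 0], [[0, 0, 1], [0, 0, 0], 0]])

```text
t: 2.1
tool_pos: [0.607, 0.1151, 0.1892]
tcp_rot: [-0.063, -3.135, 0.013]
wrist_force: [-0.6, 0.1, 0.5]
grip_width: 0.0001
```

```bash
python3 - <<'E'
from h import *
go([.602,.129,.152]); 
for n in('side','top'):
    d=snap(n,n+'1'); a=d['image'][:,:,::-1]; a=a[100:250,180:330] if n=='side' else a[170:270,130:230]
    cv2.imwrite(f'pics/{n}1z.png',cv2.resize(a,(600,600),interpolation=cv2.INTER_CUBIC))
E
```

```text
t 2.1 pos [0.607  0.1151 0.1892] F [-0.6  0.1  0.5] w 0.0001
d_tool cm [0.54 1.4  3.71] rot deg [-0.5  -0.35 -0.42] d after rot [0.55 1.37 3.72]
```

View pics/side1z.png

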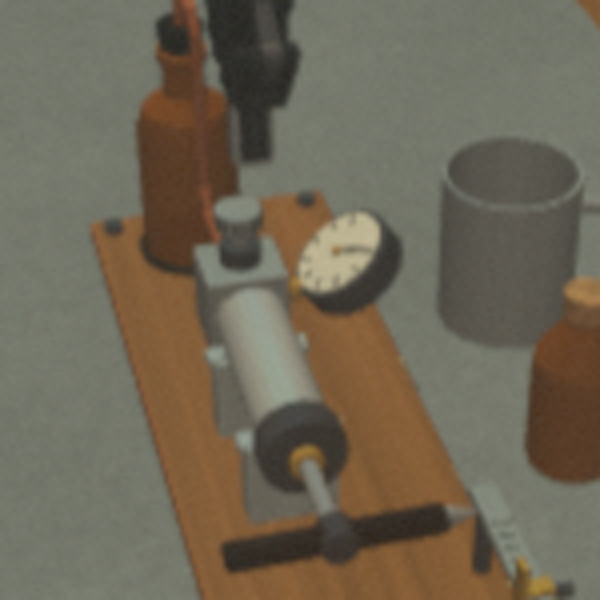

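View pics/top1.png

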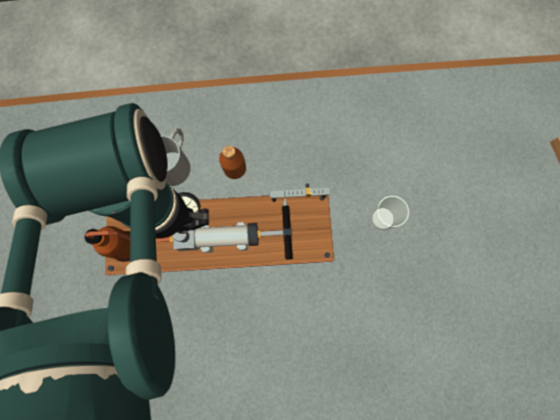

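```bash
python3 - <<'E'
from h import *
d=ld('top1')
for u in [(60,170),(110,150),(160,190),(165,210),(140,230),(180,215),(195,218),(95,236),(120,245)]: print(u,dep(d,u).round(3))
E
```

```text
(60, 170) [0.593 0.124 0.555]
(110, 150) [0.605 0.081 0.557]
(160, 190) [0.581 0.055 0.509]
(165, 210) [0.591 0.085 0.389]
(140, 230) [0.534 0.054 0.567]
(180, 215) [0.595 0.08  0.333]
(195, 218) [0.601 0.072 0.273]
(95, 236) [0.607 0.275 0.168]
(120, 245) [0.596 0.256 0.103]
```

View pics/side1.png

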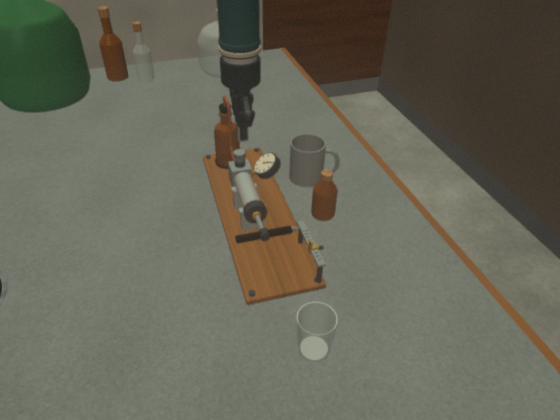

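The tool hangs just above the vent with everything clear: fingertips at about (243,138) in the side view, vent cap at (239,153). Next I'll centre over the cap and go down.

step_arm(moves=[[[0.6, 1.4, 0], [0, 0, 0], 0], [[0, 0.2, 2], [0, 0, 0], 0], [[0, 0, 1], [0, 0, 0], 0]])

```text
t: 2.58
tool_pos: [0.6004, 0.1348, 0.1602]
tcp_rot: [-0.058, -3.138, 0.012]
wrist_force: [-0.4, 0.7, -0.8]
grip_width: 0.0003
```

```bash
python3 - <<'E'
from h import *
go([.602,.129,.1425]); 
d=snap('side','side2'); a=d['image'][:,:,::-1][100:250,180:330]
cv2.imwrite(f'pics/side2z.png',cv2.resize(a,(600,600),interpolation=cv2.INTER_CUBIC))
E
```

```text
t 2.58 pos [0.6004 0.1348 0.1602] F [-0.4  0.7 -0.8] w 0.0003
d_tool cm [-0.18 -0.56  1.77] rot deg [-0.43 -0.16 -0.21] d after rot [-0.18 -0.57  1.77]
```

View pics/side2z.png

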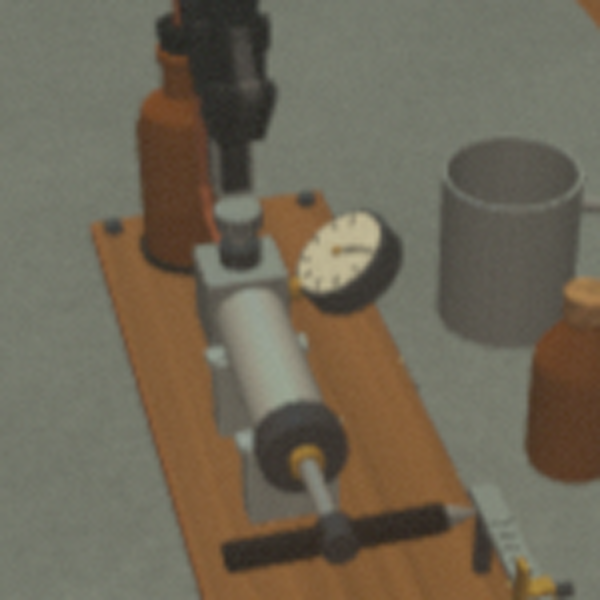

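Fingertips at zoom (236,190) are just behind the cap centre at (239,208), so I'll correct by 5 mm in tool y and press.

step_arm(moves=[[[-0.2, -0.6, 0], [0, 0, 0], 0], [[0, 0, 0.7], [0, 0, 0], 0], [[0, 0, 0.5], [0, 0, 0], 0], [[0, 0, 0.5], [0, 0, 0], 0]])

```text
t: 3.12
tool_pos: [0.6024, 0.1281, 0.1428]
tcp_rot: [-0.059, -3.138, 0.01]
wrist_force: [-5.1, -0.0, 20.1]
grip_width: -0.0006
```

```bash
python3 -c "
from h import *
go([.602,.129,.1425])"
```

```text
t 3.12 pos [0.6024 0.1281 0.1428] F [-5.1 -0.  20.1] w -0.0006
d_tool cm [0.05 0.09 0.03] rot deg [-0.38 -0.19 -0.27] d after rot [0.04 0.09 0.03]
```

step_arm(moves=[[[0, 0, 0.1], [0, 0, 0], 0], [[0, 0, 0.1], [0, 0, 0], 0], [[0, 0, 0.1], [0, 0, 0], 0]])

```text
t: 3.5
tool_pos: [0.6025, 0.1281, 0.143]
tcp_rot: [-0.06, -3.138, 0.01]
wrist_force: [-4.1, -0.6, 7.2]
grip_width: -0.0001
```

```bash
python3 - <<'E'
from h import *
go([.602,.129,.1425]); 
d=snap('side','side3'); a=d['image'][:,:,::-1][100:250,180:330]
cv2.imwrite(f'pics/side3z.png',cv2.resize(a,(600,600),interpolation=cv2.INTER_CUBIC))
E
```

```text
t 3.5 pos [0.6025 0.1281 0.143 ] F [-4.1 -0.6  7.2] w -0.0001
d_tool cm [0.05 0.09 0.05] rot deg [-0.36 -0.18 -0.28] d after rot [0.05 0.09 0.05]
```

View pics/side3z.png

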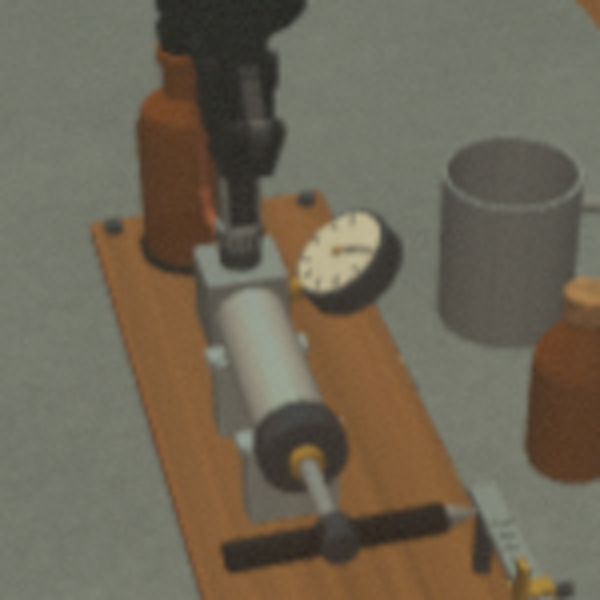

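The cap is visibly down: its top sits at zoom row ~225, against ~200 before. I'll press a bit more, then rise and move to above the handle.

step_arm(moves=[[[0, 0, 0.3], [0, 0, 0], 0], [[0, 0, 0.2], [0, 0, 0], 0], [[0, 0, 0.2], [0, 0, 0], 0]])

```text
t: 3.92
tool_pos: [0.6025, 0.1281, 0.143]
tcp_rot: [-0.06, -3.138, 0.01]
wrist_force: [-5.0, -0.9, 11.2]
grip_width: -0.0002
```

step_arm(moves=[[[0, 0, -1], [0, 0, 0], 0], [[0, 0, -3], [0, 0, 0], 0], [[0, 0, -3], [0, 0, 0], 0]])

```text
t: 4.3
tool_pos: [0.6014, 0.1278, 0.212]
tcp_rot: [-0.06, -3.134, 0.012]
wrist_force: [-0.2, 0.4, -0.8]
grip_width: 0.0003
```

```bash
python3 - <<'E'
from h import *
go(list(GRIP[:2])+[.15]); 
d=snap('side','side4'); a=d['image'][:,:,::-1][100:250,180:330]
cv2.imwrite(f'pics/side4z.png',cv2.resize(a,(600,600),interpolation=cv2.INTER_CUBIC))
E
```

```text
t 4.3 pos [0.6014 0.1278 0.212 ] F [-0.2  0.4 -0.8] w 0.0003
d_tool cm [  2.95 -20.09   6.38] rot deg [-0.45 -0.37 -0.3 ] d after rot [  3.09 -20.13   6.2 ]
```

View pics/side4z.png

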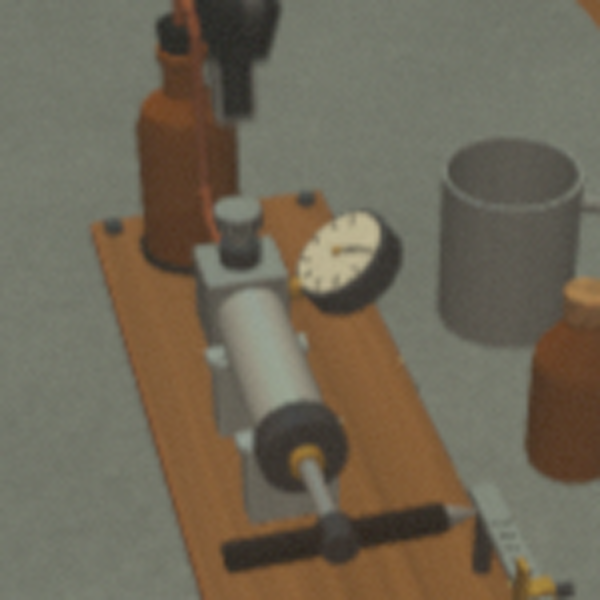

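The cap is back up (zoom row ~210). The press bottomed out at z 0.143, where it stayed as the force rose. Moving to the handle.

step_arm(moves=[[[0.5, -5, 0], [0, 0, 0], 0.2], [[0.5, -5, 0], [0, 0, 0], 0.5], [[1, -5, 0], [0, 0, 0], 0.5], [[1, -4, 0], [0, 0, 0], 0.5], [[0, -1, 2], [0, 0, 0], 0.5], [[0, 0, 2], [0, 0, 0], 0.5]])

```text
t: 5.1
tool_pos: [0.5697, -0.078, 0.1801]
tcp_rot: [0.058, 3.128, -0.014]
wrist_force: [0.2, 0.2, -0.5]
grip_width: 0.0427
```

```bash
python3 -c "
from h import *
go(list(GRIP[:2])+[.15])"
```

```text
t 5.1 pos [ 0.5697 -0.078   0.1801] F [ 0.2  0.2 -0.5] w 0.0427
d_tool cm [0.65 0.57 3.  ] rot deg [-0.52  0.73 -0.21] d after rot [0.61 0.55 3.01]
```

step_arm(moves=[[[0.7, 0.6, 0], [-0.5, 0.7, 0], 0.5], [[0, 0, 2], [0, 0, 0], 0.5], [[0, 0, 1], [0, 0, 0], 0.5]])

```text
t: 5.48
tool_pos: [0.5621, -0.0715, 0.1477]
tcp_rot: [-0.058, -3.14, -0.0]
wrist_force: [0.2, 0.7, -0.2]
grip_width: 0.0425
```

```bash
python3 - <<'E'
from h import *
go(list(GRIP[:2])+[.0735]); 
for n in('side','top'):
    d=snap(n,n+'5'); a=d['image'][:,:,::-1]; a=a[150:300,200:350] if n=='side' else a[160:280,230:350]
    cv2.imwrite(f'pics/{n}5z.png',cv2.resize(a,(600,600),interpolation=cv2.INTER_CUBIC))
E
```

```text
t 5.47 pos [ 0.5621 -0.0715  0.1477] F [ 0.2  0.7 -0.2] w 0.0425
d_tool cm [-0.19 -0.08  7.42] rot deg [ 0.01 -0.06 -0.23] d after rot [-0.18 -0.08  7.42]
```

View pics/side5z.png

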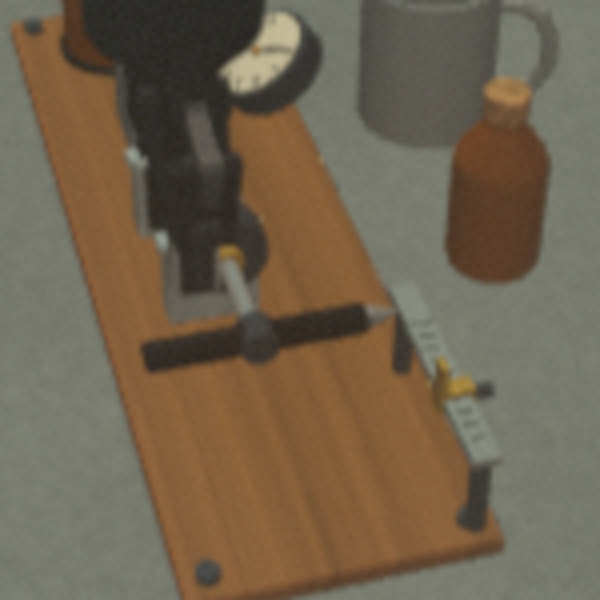

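View pics/top5z.png

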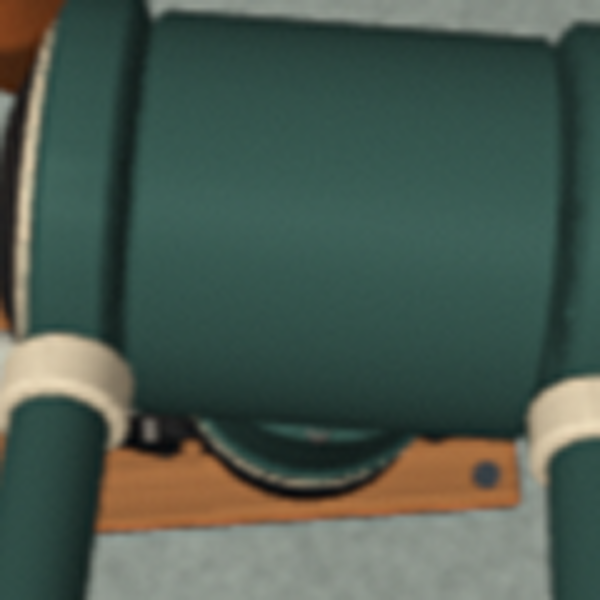

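The top view is blocked by the arm, but the side view still shows the bar, pointer and clip. The fingers hang straight over the free half, so I'll descend in stages.

step_arm(moves=[[[-0.2, 0, 2], [0, 0, 0], 0.5], [[0, 0, 2], [0, 0, 0], 0.5]])

```text
t: 5.82
tool_pos: [0.5669, -0.0715, 0.1098]
tcp_rot: [0.057, 3.136, -0.001]
wrist_force: [-0.3, 0.6, 0.0]
grip_width: 0.0431
```

```bash
python3 - <<'E'
from h import *
go(list(GRIP[:2])+[.0735]); 
for n in('side',):
    d=snap(n,n+'6'); a=d['image'][:,:,::-1]; a=a[150:300,200:350] 
    cv2.imwrite(f'pics/{n}6z.png',cv2.resize(a,(600,600),interpolation=cv2.INTER_CUBIC))
E
```

```text
t 5.83 pos [ 0.5669 -0.0715  0.1098] F [-0.3  0.6  0. ] w 0.0431
d_tool cm [ 0.33 -0.09  3.63] rot deg [-0.04  0.27 -0.17] d after rot [ 0.31 -0.09  3.63]
```

View pics/side6z.png

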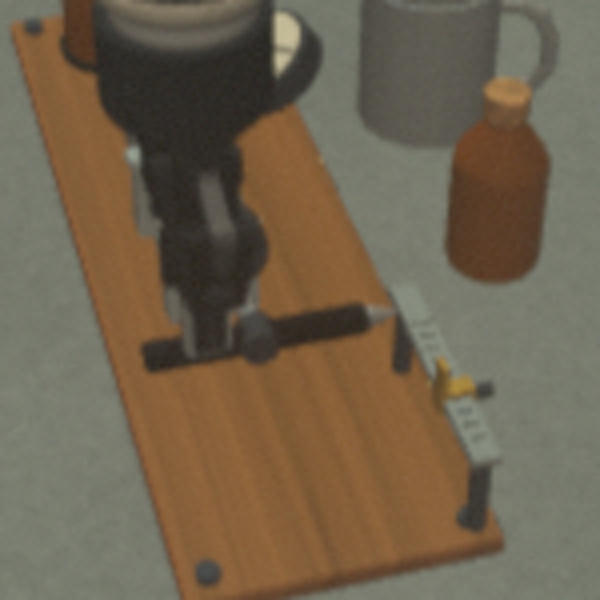

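step_arm(moves=[[[0.4, 0, 1], [0, 0, 0], 0.5], [[0, -0.1, 1.3], [0, 0, 0], 0.5], [[0, 0, 1.2], [0, 0, 0], 0.5]])

```text
t: 6.25
tool_pos: [0.5628, -0.0722, 0.0724]
tcp_rot: [0.056, 3.137, -0.001]
wrist_force: [0.3, 0.8, -0.2]
grip_width: 0.0429
```

```bash
python3 - <<'E'
from h import *
go(list(GRIP[:2])+[.0735]); 
for n in('side',):
    d=snap(n,n+'7'); a=d['image'][:,:,::-1]; a=a[150:300,200:350] 
    cv2.imwrite(f'pics/{n}7z.png',cv2.resize(a,(600,600),interpolation=cv2.INTER_CUBIC))
E
```

```text
t 6.25 pos [ 0.5628 -0.0722  0.0724] F [ 0.3  0.8 -0.2] w 0.0429
d_tool cm [-0.1  -0.02 -0.11] rot deg [-0.04  0.26 -0.13] d after rot [-0.1  -0.02 -0.11]
```

View pics/side7z.png

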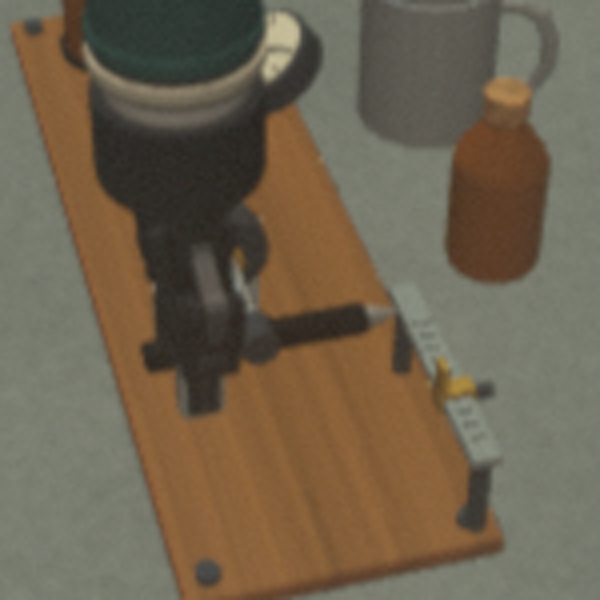

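The fingers straddle the bar's free half. Close.

step_arm(moves=[[[0, 0, 0], [0, 0, 0], 0.2], [[0, 0, 0], [0, 0, 0], 0.0], [[0, 0, 0], [0, 0, 0], 0], [[0, 0, 0], [0, 0, 0], 0], [[0, 0, 0], [0, 0, 0], 0]], newtons=60)

```text
t: 6.92
tool_pos: [0.5613, -0.0714, 0.0703]
tcp_rot: [0.056, 3.14, 0.001]
wrist_force: [-0.5, -0.2, -2.2]
grip_width: 0.0142
```

```bash
python3 - <<'E'
from h import *
go(list(GRIP[:2])+[.0735]); 
E
```

```text
t 6.92 pos [ 0.5613 -0.0714  0.0703] F [-0.5 -0.2 -2.2] w 0.0142
d_tool cm [-0.26 -0.08 -0.32] rot deg [ 0.03  0.05 -0.13] d after rot [-0.26 -0.08 -0.32]
```

Gripped at 14 mm opening. Now draw about 35 mm gently, then look.

step_arm(moves=[[[0, -0.6, 0], [0, 0, 0], 0], [[0, -0.8, 0], [0, 0, 0], 0], [[0, -0.8, 0], [0, 0, 0], 0], [[0, -0.8, 0], [0, 0, 0], 0], [[0, -0.7, 0], [0, 0, 0], 0]])

```text
t: 7.55
tool_pos: [0.5603, -0.1018, 0.0702]
tcp_rot: [0.058, 3.14, 0.021]
wrist_force: [0.8, 9.3, -0.6]
grip_width: 0.0142
```

```bash
python3 - <<'E'
from h import *
go(list(GRIP[:2]-.0495*XT[:2])+[.0735]); 
for n in('side',):
    d=snap(n,n+'8'); a=d['image'][:,:,::-1]; a=a[150:300,200:350] 
    cv2.imwrite(f'pics/{n}8z.png',cv2.resize(a,(600,600),interpolation=cv2.INTER_CUBIC))
E
```

```text
t 7.55 pos [ 0.5603 -0.1018  0.0702] F [ 0.8  9.3 -0.6] w 0.0142
d_tool cm [-0.26 -1.99 -0.35] rot deg [ 0.77  0.05 -0.23] d after rot [-0.25 -2.   -0.33]
```

View pics/side8z.png

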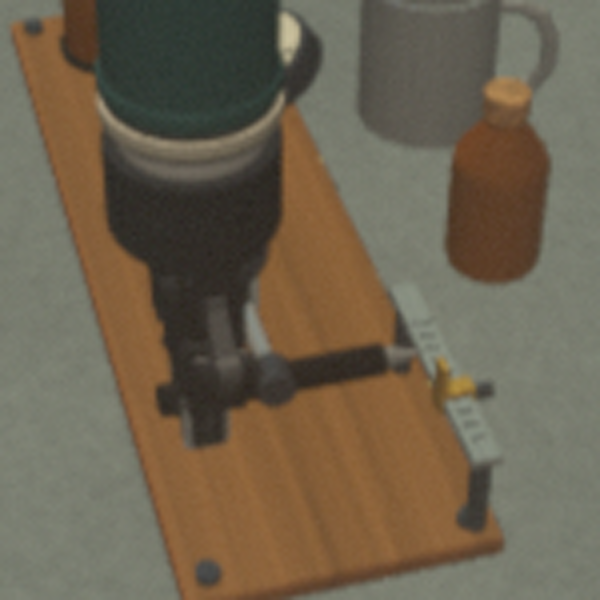

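The handle follows: the pointer tip is at zoom (415,355) and the clip face at about (440,383). Continue about 17 mm, then measure.

step_arm(moves=[[[0, -0.8, 0], [0, 0, 0], 0], [[0, -0.7, 0], [0, 0, 0], 0], [[0, -0.4, 0], [0, 0, 0], 0], [[0, -0.2, 0], [0, 0, 0], 0]])

```text
t: 8.1
tool_pos: [0.5599, -0.1159, 0.0703]
tcp_rot: [0.061, 3.14, 0.042]
wrist_force: [1.5, 9.1, -1.2]
grip_width: 0.0144
```

```bash
python3 - <<'E'
from h import *
go(list(GRIP[:2]-.0495*XT[:2])+[.0735]); 
for n in('side','top'):
    d=snap(n,n+'9'); a=d['image'][:,:,::-1]; a=a[205:280,270:345] if n=='side' else a
    cv2.imwrite(f'pics/{n}9z.png',cv2.resize(a,(600,600),interpolation=cv2.INTER_CUBIC) if n=='side' else a)
E
```

```text
t 8.1 pos [ 0.5599 -0.1159  0.0703] F [ 1.5  9.1 -1.2] w 0.0144
d_tool cm [-0.25 -0.58 -0.34] rot deg [ 1.52  0.02 -0.33] d after rot [-0.25 -0.59 -0.32]
```

View pics/side9z.png

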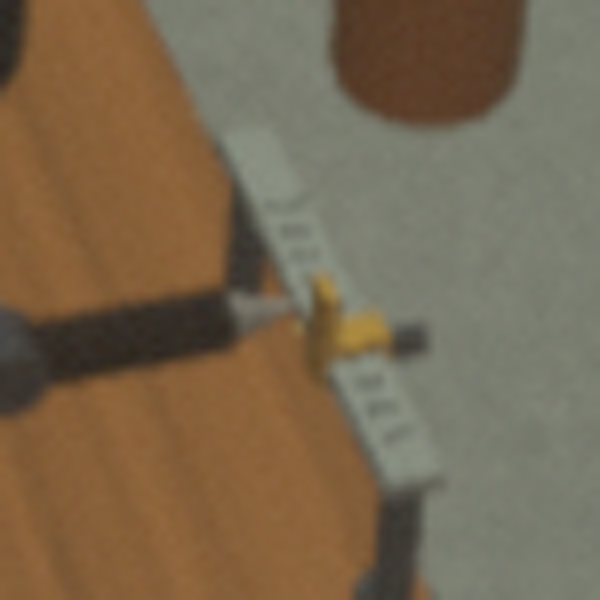

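View pics/top9z.png

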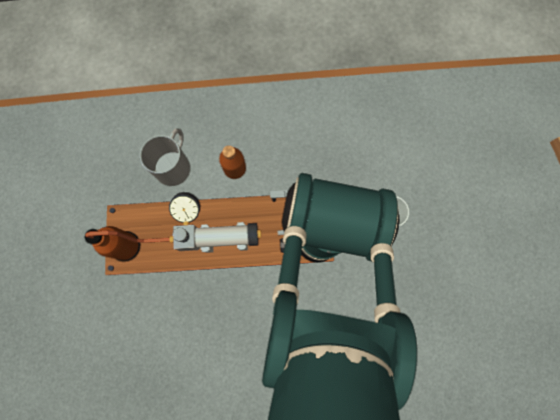

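```bash
python3 - <<'E'
from h import *
B=np.c_[XT,YT,[0,0,1]]
def loc(p): return (B.T@(p-HUB)*1000+[-100,0,75.5]).round(1)
for tag in('side0','side9','top0'):
    d=ld(tag);hsv=cv2.cvtColor(d['image'],cv2.COLOR_RGB2HSV)
    m=((hsv[...,0]>15)&(hsv[...,0]<34)&(hsv[...,1]>110)&(hsv[...,2]>60))
    q=np.zeros_like(m); 
    if 'side' in tag: q[235:255,305:320]=1
    else: q[184:200,300:315]=1
    ys,xs=np.nonzero(m&q); L=np.array([loc(dep(d,(x,y))) for x,y in zip(xs,ys)])
    print(tag,len(xs)); 
    L=L[(L[:,2]>60)&(L[:,2]<90)]
    print('min/max',L.min(0),L.max(0),'mean',L.mean(0).round(1)); 
    hi=L[L[:,2]>72]; print('upper',hi[np.argsort(hi[:,0])].tolist())
s9=ld('side9');s0=ld('side0')
tip9=(270+(299.5)/8-.5,205+308.5/8-.5); tip0=(200+368.5/3.75-.5,140+330.5/3.75-.5)
print('tip9',loc(onz(s9,tip9,.0755)),'tip0',loc(onz(s0,tip0,.0755)),loc(dep(s9,tip9)))
# predicted clip face corners for clip x candidates
for cx in(-148,-150,-152):
  P=[HUB+B@(np.array([cx+100+a,-75,z-75.5])/1000) for a in(-5,5) for z in(64,84)]
  print(cx,((proj(s9,P)-[270,205]+.5)*8-.5).round(0).tolist())
E
```

```text
side0 75
min/max [-155.3  -92.1   60.1] [-143.   -74.2   85.9] mean [-150.7  -80.4   71.6]
upper [[-155.3, -75.7, 82.1], [-154.0, -74.2, 81.2], [-153.3, -77.0, 72.1], [-153.0, -78.8, 76.6], [-153.0, -75.1, 72.3], [-153.0, -76.8, 77.1], [-152.8, -76.3, 84.8], [-152.6, -77.1, 74.1], [-152.3, -75.0, 76.9], [-152.1, -76.8, 81.4], [-150.1, -75.6, 79.9], [-149.8, -77.4, 84.3], [-149.4, -75.6, 84.4], [-148.6, -76.1, 81.0], [-148.4, -75.8, 85.9], [-147.3, -75.1, 72.2], [-146.9, -74.6, 82.3], [-146.9, -75.1, 74.4], [-145.7, -74.9, 83.7]]
side9 74
min/max [-154.9  -91.9   60.3] [-143.2  -74.1   86.1] mean [-150.7  -80.2   72. ]
upper [[-154.6, -76.1, 78.8], [-154.4, -74.3, 76.4], [-153.9, -74.2, 81.2], [-153.9, -76.7, 72.7], [-153.8, -86.7, 72.7], [-153.6, -76.7, 75.1], [-153.4, -78.6, 77.0], [-153.3, -76.1, 85.3], [-152.9, -76.6, 79.6], [-152.0, -76.8, 81.3], [-151.8, -74.9, 81.6], [-151.2, -75.5, 75.8], [-151.1, -76.9, 85.6], [-151.1, -74.9, 86.1], [-150.5, -75.3, 82.9], [-147.6, -76.2, 85.1], [-147.0, -74.5, 82.5], [-145.2, -75.1, 83.1], [-145.1, -75.8, 72.6]]
top0 39
min/max [-152.8  -93.9   61.2] [-143.7  -74.6   84.9] mean [-148.6  -81.6   73. ]
upper [[-152.4, -78.8, 80.9], [-152.2, -74.8, 80.0], [-151.9, -75.6, 84.9], [-150.2, -75.1, 79.2], [-150.1, -76.4, 82.3], [-150.0, -77.9, 84.9], [-148.1, -78.5, 82.8], [-148.1, -75.1, 79.6], [-147.9, -76.1, 83.9], [-146.5, -74.8, 72.5], [-146.2, -75.7, 77.5], [-146.2, -78.9, 81.6], [-145.9, -76.5, 82.8], [-143.8, -78.3, 84.8], [-143.7, -76.3, 84.1]]
tip9 [-144.6  -71.7   75.5] tip0 [-98.9 -68.4  75.5] [-129.8  -77.6   60.3]
-148 [[321.0, 365.0], [326.0, 303.0], [307.0, 336.0], [312.0, 275.0]]
-150 [[324.0, 371.0], [329.0, 309.0], [310.0, 342.0], [315.0, 281.0]]
-152 [[327.0, 376.0], [332.0, 315.0], [313.0, 347.0], [318.0, 286.0]]
```

step_arm(moves=[[[0, -0.5, 0], [0, 0, 0], 0], [[0, -0.4, 0], [0, 0, 0], 0]])

```text
t: 8.45
tool_pos: [0.5598, -0.1205, 0.0702]
tcp_rot: [0.061, 3.14, 0.053]
wrist_force: [0.6, 9.7, -0.0]
grip_width: 0.0143
```

```bash
cat > tip.py <<'E'
from h import *
import sys
t=sys.argv[1]
go(list(GRIP[:2]-.0495*XT[:2])+[.0735]); 
d=snap('side',t); a=d['image'][:,:,::-1][215:265,280:330]
cv2.imwrite(f'pics/{t}z.png',cv2.resize(a,(600,600),interpolation=cv2.INTER_CUBIC))
E
python3 tip.py side10
```

```text
t 8.45 pos [ 0.5598 -0.1205  0.0702] F [ 0.6  9.7 -0. ] w 0.0143
d_tool cm [-0.25 -0.11 -0.33] rot deg [ 1.92 -0.01 -0.33] d after rot [-0.25 -0.12 -0.33]
```

View pics/side10z.png

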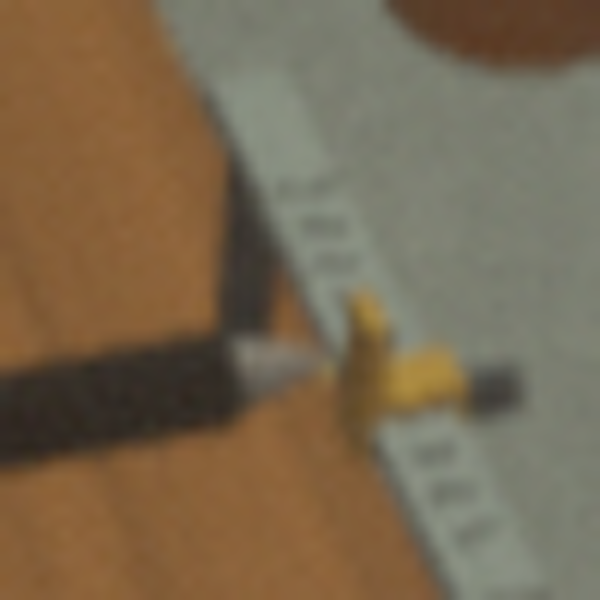

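```bash
python3 - <<'E'
from h import *
B=np.c_[XT,YT,[0,0,1]]; d=ld('side10')
tip=(280+328.5/12-.5,215+366.5/12-.5)
print(tip,(B.T@(onz(d,tip,.0755)-HUB)*1000+[-100,0,75.5]).round(1))
# bar slope line: extrapolate bar/pointer axis to the face plane y=-75
for x in(-145,-148,-150,-152):
  P=[HUB+B@(np.array([x+100,y,0])/1000) for y in(-55,-71,-75)]
  print(x,((proj(d,P)-[280,215]+.5)*12-.5).round(0).tolist())
E
```

```text
(306.875, 245.04166666666666) [-149.6  -69.9   75.5]
-145 [[228.0, 364.0], [325.0, 345.0], [349.0, 340.0]]
-148 [[234.0, 377.0], [331.0, 358.0], [356.0, 353.0]]
-150 [[238.0, 385.0], [336.0, 367.0], [360.0, 362.0]]
-152 [[242.0, 394.0], [340.0, 375.0], [364.0, 371.0]]
```

The pointer reads tester x -149.6 against the clip middle at about -150 in the same view. I'll dwell with camera calls, which hold the target, and check it stays still.

```bash
python3 - <<'E'
from h import *
for i in range(16):
    imaging.get_image('side')
    if i%4==3:
        s=monitor.get_state(); print(round(s['t'],2),s['tool_pos'].round(4),s['wrist_force'].round(1),round(s['grip_width'],4),abs(s['joint_vel']).max().round(4))
E
python3 tip.py side11; python3 - <<'E'
from h import *
B=np.c_[XT,YT,[0,0,1]]
E
```

```text
8.7 [ 0.5598 -0.1208  0.0702] [ 0.3  9.  -0.7] 0.0144 0.0018
8.9 [ 0.5597 -0.1207  0.0702] [1.3 9.7 0.2] 0.0142 0.002
9.1 [ 0.5598 -0.1208  0.0703] [0.3 8.5 0. ] 0.0142 0.0016
9.3 [ 0.5598 -0.1208  0.0703] [ 0.4  8.1 -0. ] 0.0143 0.0008
t 9.3 pos [ 0.5598 -0.1208  0.0703] F [ 0.4  8.1 -0. ] w 0.0143
d_tool cm [-0.24 -0.09 -0.33] rot deg [ 1.89 -0.   -0.33] d after rot [-0.24 -0.1  -0.32]
```

View pics/side11z.png

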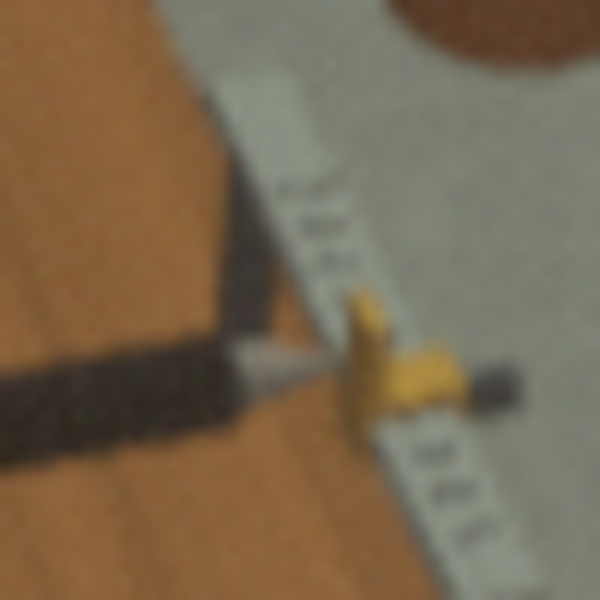

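View pics/side11.png

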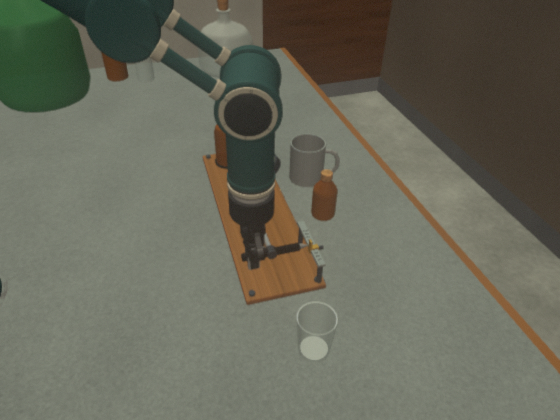

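The pointer tip at zoom (335,366) points at the middle of the clip face. The arm has been still for over 0.8 s with about 9 N of pull, and the jug, bottle and beaker have not moved. Handing in.

```bash
python3 -c "
from h import *
print(job.close_job())"
```

```text
the job is handed in; nothing more can be done
None
```

The vent was cleared and the handle drawn to the index clip. The job went in at about 9.3 s with the gripper still holding the handle out; no verdict was reported.

- **Vent:** I pressed the cap down to its stop with the handle home. The tool stayed at z 0.143 m as the force rose from about 7 to 11 N, and held there for about 0.7 s. The cap was seen back up before I moved away. After that the arm hid it, but the tool stayed well clear.
- **Handle:** I gripped the free half at 60 N and drew it out about 49 mm.
- **Last checks:** The pointer was at tester x of about -149.6 mm. The clip middle was about -150 mm in the same side view. The arm stayed still for more than 0.8 s against a pull of 8 to 10 N. The jug, bottle and beaker stood where they were in the side view.
- **Disagreements:** The starting top view put the clip middle about 1.5 mm nearer home, still inside the ±5 mm limit. The arm blocked the top view at the end, so the final reading rests on the side camera and arm travel. The tool had also tilted about 2° during the pull, which I left uncorrected.

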